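# Fit up a pipe pedestal on its foot plate for tacking

### The job

Fit up the pipe pedestal for tacking. Stand the pipe stub on the middle of the strapped-down foot plate, with the tall rib to its left and the low rib to its right (as the robot sees it), both standing on the plate's long centre line with their upright edge towards the pipe and no more than 10 mm from it. Throw the lid of the clamshell fixture back past vertical so that it stays open, lift out the steel ring and lay it flat and centred on top of the pipe; leave everything standing free.

Things in the scene. Friction and masses are not known exactly. Their poses are not given: they have to be found in the camera images.
- plate_mark (a point): Centre of the top face of the foot plate: a grey steel plate 120 mm (x) by 220 mm (y) by 10 mm thick, lying on the table (its top is 10 mm above it) and fixed; chalk centre lines and a chalk circle for the pipe are drawn on it. x points away from the robot, y along the plate's length to the robot's left, z up; the plate may be turned up to 0.35 rad. Two strap clamps, up to 25 mm high, hold its two far corners (x over 44 mm, |y| over 88 mm).
- pipe_mid (a point): Centre of the loose pipe stub, half-way up: a grey steel tube standing on end, 48 mm outside diameter, 39 mm bore, 70 mm high, about 0.3 kg. z is its axis.
- rib_tall_mid (a point): Grip point, half-way up, of the tall rib: a loose triangular gusset of dull grey 12 mm plate standing on its 46 mm long lower edge, 66 mm high, about 0.2 kg. x points from this point to its upright edge, 16 mm away; the low toe of the sloping edge lies 30 mm away on the other side (-x). y is across the thickness, z up. It starts with x pointing roughly to the robot's right.
- rib_low_mid (a point): Grip point, half-way up, of the low rib: of the same 12 mm plate and with the same axes as the tall rib, but longer and lower: 64 mm long lower edge, 38 mm high, upright edge 22 mm from this point at +x, toe 42 mm away at -x, about 0.13 kg. It starts with x pointing roughly to the robot's left.
- ring_mid (a point): Centre of the loose steel ring, half-way up: 62 mm outside and 32 mm inside diameter, 14 mm thick, about 0.2 kg, lying flat (z is its axis) in the clamshell fixture on a copper pedestal of 52 mm diameter, with a 26 mm spigot that stands 7 mm up into its bore. The pedestal stands 23 mm above the fixture's 165 by 125 mm base, whose top is 12 mm above the table, so fingers can reach beside it. The lid's 80 by 50 mm window shows the ring but is too narrow for it.
- clamp_lid (a joint): Angle of the fixture's hinged aluminium lid: 0 closed, 1.57 upright, 1.95 stop, fully thrown back. It starts closed. It swings freely: below 1.57 it falls shut, past that it falls back by itself to the stop and stays. 0.34 kg, about 2 N at the bar to lift.
- lid_bar (a point): Grip point of the lid's pull bar: a round steel bar of 12 mm diameter, parallel to the hinge, that sticks out 70 mm from the lid's right-hand side near its front edge; this point is 40 mm from the lid's side, with nothing above or below it (55 mm above the table when closed). It moves with the lid, on an arc of 125 mm radius about the hinge, 95 mm to the right of the hinge's middle; x, y and z are the lid's axes, and turn with it.
- lid_hinge (a point): Middle of the lid's hinge axis, fixed, at the fixture's far side, 55 mm above the table. x points away from the robot, y along the hinge axis to the robot's left, z up; the fixture may be turned up to 0.25 rad. The ring lies 75 mm from it at -x; the lid is 110 mm wide and reaches 135 mm from the hinge, 10 mm thick.
There are look-alikes about, which are no part of the job. What is shaped like the part that bears rib_tall_mid but pink is not meant.

How it is judged:
By the outcome, as a careful person would: the job done as asked, in the order asked, and still so for the second after the job is handed in, with the robot touching nothing.
It also fails if it takes over 134 s, if anything falls off the work surface, if the arm or the gripper's body presses on something with over 40 N, if the wrist force passes 120 N, or if a joint passes its speed limit or range.

### The arm

A 6-joint arm with a two-finger parallel gripper is mounted at the origin on the work surface. World frame = base frame: x ahead of the robot, y to its left, z up, the work surface at z = 0. Lengths are in mm, angles in rad, forces in N, time in s.
With the tool pointing down it reaches from about 275 to 725 mm from the base axis. Payload 15.9 kg.
Tool frame: the origin (TCP) lies at the very end of the fingers, on their centre line; the grasp point (between the pads) lies 19 mm behind it; z points along the fingers, y is the line along which they close (so a half turn about z gives the same grasp; the last joint's range is limited). The gripper opens to 85 mm and grips with 20 to 120 N. Pads are 22 mm wide; open, the fingers measure 114 mm over their backs; the gripper's body (76 mm by 85 mm) begins 54 mm behind the grasp point. The pads swing forward as they close: fully open they stand 13 mm farther back than shut.
Start: joints at [-1.17, 0.213, -0.034, 1.323, 0, 1.571], TCP at [195.07, -460.362, 231.306] pointing down, gripper open.
Joint ranges: [-2.98, 2.98], [-0.74, 1.72], [-1.14, 1.35], [-2.1, 2.04], [-1.57, 1.44], [-3.14, 3.14]. Speed limits (rad/s): [1.89, 1.89, 2.39, 2.57, 3.14, 3.14].

### API

Orientations are given as a unit quaternion [w, x, y, z].
In Python, from cell import state, vision, job gives the robot as it stands.
- The arm moves only by the tool arm_command, never from a script. Its argument "targets" is a list that holds one entry, the list of rows, each a list of 5 numbers: the shift along the tool's x, y, z in m, then the turn about the tool's z in degrees, then the opening, from 0 (shut) to 1 (fully open). In form: [[[tx, ty, tz, turn, hand], ...]]. A call has 1 to 10 rows; each row shifts and turns the commanded pose from where the row before left it, along the tool's axes as they then stand; what a row does not reach is not made up. A row lasts 1/12 s, in which the tool goes at most 41.7 mm and 7.16 degrees, less where a joint would pass 70% of its speed; a pose out of reach is approached as far as the arm can. A call with a gripper value outside its range is refused whole. The fingers move at their own pace and stop on an object; "force" is the grip in N (left out, the last holds). Time passes only in rows, so rows that do not move let the fingers close. It gives the time, the measured TCP pose, the force, the opening and the grip force at its end, in the units of the state.
- state(): the state, without advancing time (a new reading comes with each control period).
- vision.capture(name): name is "side" or "top"; returns a dict with "frame" (420x560x3 uint8, red, green, blue), "mtx" (3x3 intrinsics, pixels), "view" (4x4, takes a point from world to camera coordinates). Camera axes: x right, y down, z forward; pixel columns grow to the right and rows downward; lengths in mm; the calibration is good to about 2 mm. A picture is of the moment at which its call begins. There is no depth.
- job.job_done(): hands the job in; it is judged then, once.
Trained networks look in a picture, given as the dict that the camera call returned (one of the last four; its "shot" number tells which), for a name from the list of things; names that differ only in an ending like _2 or _b are one class to them, and where a whole thing is asked for, a point or a joint stands for the part that bears it (a point fixed in the world has none). Each returns a list of dicts, best first, with "confidence" (0 to 1); they miss things now and then, are a little off and sometimes report something else, mostly with a low value. They report only what shows in the picture. A call takes as long as a camera call. They do not tell look-alikes from the thing itself.
- vision.recognise(label, picture): "point" ([x, y, z] in mm, in world coordinates, good to about 4 mm: the middle of the surface that is visible of it).
The state is a dict: "t": time; "qpos": joint angles; "dq": joint speeds; "effort": joint torques, N m; "tcp_pos": TCP position; "eef_rot": TCP orientation; "wrist_force": force on the tool from outside, world axes, zero at the start; "moment": the same for the moment, N m; "gripper_width": opening from 0.0 (shut) to 1.0 (fully open); "finger_force": force on a finger pad.
Only numpy, scipy, OpenCV 4.12 (cv2) and the standard library are available. Lean on these libraries where they do the work, as an engineer would, in place of code of your own. Each camera call takes 0.05 s, during which the arm holds its last target. There are 200 camera calls.

## Working session

There is one attempt and no reset: what is moved stays moved. The work goes in short steps, Python scripts to look and compute and a tool call to move; the robot and the scene stay as the last step left them, time stands still between calls to the robot, and variables do not carry over. Pictures are saved under pics/ and viewed, at most 17 in all, crops included, and the job is handed in when it is done.

Besides the shell and the picture viewer there is one more tool, called by a JSON object that holds its "op" and its "data". arm_command: Moves the arm, as the interface text tells. Its arguments: {"type":"object","properties":{"targets":{"type":"array","items":{"type":"array","items":{"type":"array","items":{"type":"number"}}}},"force":{"type":"number"}},"required":["targets"]}

```bash
ls; mkdir -p pics
python3 - <<'E'
from cell import state, vision, job
import cv2
s=state();print({k:s[k] for k in('t','tcp_pos','eef_rot','gripper_width')})
for n in('top','side'):
    c=vision.capture(n);cv2.imwrite(f'pics/{n}0.png',c['frame'][:,:,::-1])
    print(n,c['mtx'].tolist() if hasattr(c['mtx'],'tolist') else c['mtx'],c['view'])
    for l in('pipe_mid','rib_tall_mid','rib_low_mid','ring_mid','clamp_lid','lid_bar','plate_mark','lid_hinge'):
        try:print(l,[([round(float(v)) for v in d['point']],round(d['confidence'],2)) for d in vision.recognise(l,c)])
        except Exception as e:print(l,e)
E
```

```text
pics
{'t': 0.0, 'tcp_pos': array([ 194.95095342, -460.06493073,  230.80093127]), 'eef_rot': array([-5.56053227e-04,  9.79989167e-01,  1.99050030e-01, -9.99970761e-05]), 'gripper_width': 0.9985359780426967}
top [[523.7131003559311, 0.0, 286.95973403877093], [0.0, 523.7131003559311, 211.40338926430903], [0.0, 0.0, 1.0]] [[ 2.59229296e-02 -9.99642144e-01  6.60191261e-03 -3.84131154e+01]
 [-9.96018418e-01 -2.63913236e-02 -8.51516811e-02  5.49475916e+02]
 [ 8.52954423e-02 -4.36824552e-03 -9.96346128e-01  1.33330329e+03]
 [ 0.00000000e+00  0.00000000e+00  0.00000000e+00  1.00000000e+00]]
pipe_mid [([527, -28, 71], 0.62)]
rib_tall_mid [([520, 77, 45], 0.51), ([590, 28, 38], 0.5)]
rib_low_mid [([670, -40, 21], 0.59)]
ring_mid [([533, -268, 49], 0.75)]
clamp_lid [([534, -277, 66], 0.91)]
lid_bar [([534, -268, 47], 0.75), ([530, -278, 60], 0.66)]
plate_mark [([535, 260, 11], 0.65)]
lid_hinge [([534, -264, 57], 0.87), ([534, -277, 61], 0.41)]
side [[463.37894617114137, 0.0, 280.6326520146983], [0.0, 463.37894617114137, 210.96087359341664], [0.0, 0.0, 1.0]] [[-9.78816324e-01 -2.04368544e-01  1.23329460e-02  5.41587838e+02]
 [-1.48422272e-01  6.66791499e-01 -7.30314950e-01  1.58257216e+02]
 [ 1.41029899e-01 -7.16674679e-01 -6.82999247e-01  8.22965316e+02]
 [ 0.00000000e+00  0.00000000e+00  0.00000000e+00  1.00000000e+00]]
pipe_mid []
rib_tall_mid [([520, 77, 40], 0.71)]
rib_low_mid [([673, -26, 21], 0.66)]
ring_mid [([533, -282, 51], 0.76)]
clamp_lid [([534, -269, 58], 0.69)]
lid_bar [([535, -268, 60], 0.84)]
plate_mark [([538, 249, 7], 0.74)]
lid_hinge [([534, -242, 52], 0.79), ([537, 247, 8], 0.51)]
```

View pics/top0.png

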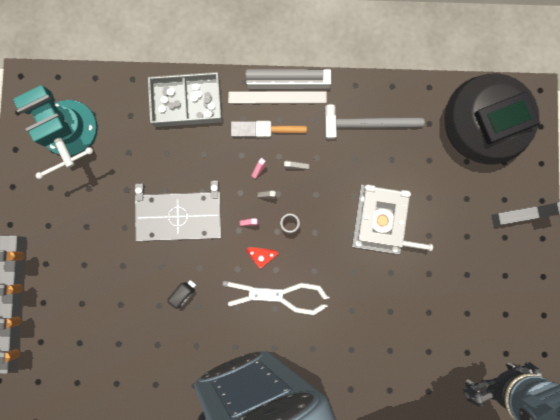

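View pics/side0.png

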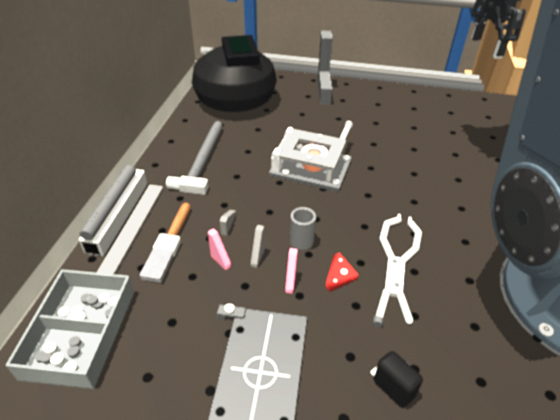

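Top view: grey ribs at (267,195) and (297,166), with pink look-alikes at (258,168) and (248,222). The pipe is at (290,223), the plate at (178,216), and the fixture at (385,218) with its bar at (418,246). I'll check the choice in a close crop.

Run:
```python
import cv2,numpy as np
t=cv2.imread('pics/top0.png');s=cv2.imread('pics/side0.png')
r=lambda im,x,y,w,h,W,H:cv2.resize(im[y:y+h,x:x+w],(W,H),interpolation=cv2.INTER_CUBIC)
a=r(t,235,150,80,60,400,300)   #x5
a2=r(t,350,175,90,68,400,300)
b=r(s,190,195,133,100,400,300) #x3
c=r(t,128,175,100,75,400,300)  #x4
cv2.imwrite('pics/crop1.png',np.vstack([np.hstack([a,b]),np.hstack([a2,c])]))
```

```text
(no output)
```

View pics/crop1.png

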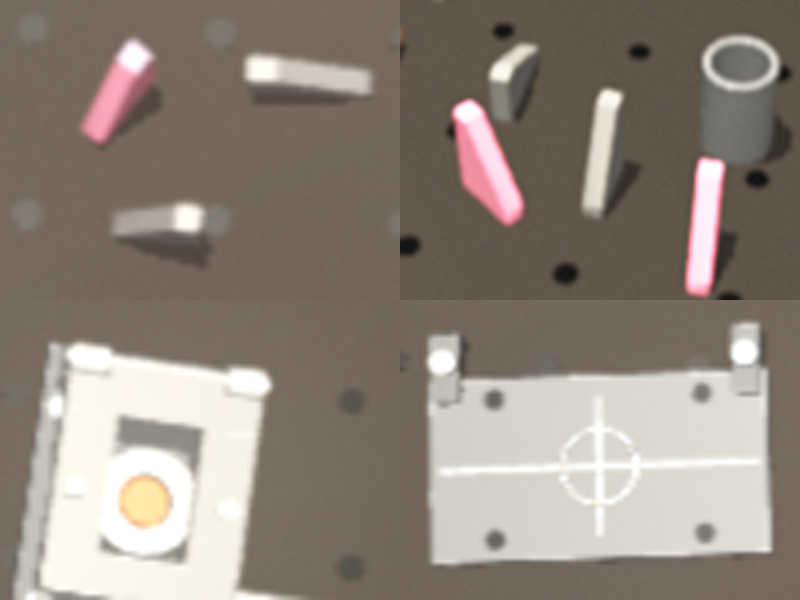

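```bash
cat > h.py <<'E'
import numpy as np,cv2
from cell import state,vision,job
def unproj(c,px,z):
    M=np.array(c['view']);K=np.array(c['mtx']);R,t=M[:3,:3],M[:3,3]
    o=-R.T@t;d=R.T@np.linalg.inv(K)@[px[0],px[1],1]
    return o+d*(z-o[2])/d[2]
def proj(c,p):
    M=np.array(c['view']);q=np.array(c['mtx'])@(M[:3,:3]@np.array(p)+M[:3,3]);return q[:2]/q[2]
def pose(s=None):
    s=s or state();w,x,y,z=s['eef_rot'];return np.array(s['tcp_pos']),2*np.arctan2(y,x)  # yaw of tool x
def go(p,yawy=None,s=None):
    "shift in tool axes (mm), turn deg to reach p with closing line at yawy"
    t,a=pose(s);d=np.array(p)-t
    ex=np.array([np.cos(a),np.sin(a)]);ey=np.array([np.sin(a),-np.cos(a)])
    tu=0
    if yawy is not None:
        e=(yawy-(a-np.pi/2)+np.pi/2)%np.pi-np.pi/2;tu=-np.degrees(e)
    print('shift mm',np.round([d[:2]@ex,d[:2]@ey,-d[2]],1),'turn',round(tu,1))
E
python3 - <<'E'
from h import *
c=vision.capture('top');s=vision.capture('side')
U=lambda n,px,z,cam=c:print(n,np.round(unproj(cam,px,z),1))
U('pipe top',(290,223),70);U('pipe side',(303,214),70,s)
U('tall up',(275.8,193.6),66);U('tall toe',(257.4,195),8)
# side crop: px=190+(x-400)/3 , 195+y/3
U('tall up side',(190+209/3,195+93/3),66,s);U('tall toe side',(190+192/3,195+214/3),0,s)
U('low up',(284.2,164),38);U('low toe',(309.4,166.4),8)
U('low up side',(190+94/3,195+78/3),38,s);U('low toe side',(190+130/3,195+48/3),8,s)
for n,p in(('mark',(177.75,216.5)),('L',(138,217.75)),('R',(218,215.25))):U(n,p,10)
U('mark side',(260,373),10,s)
for n,p in(('hL',(370.25,187.9)),('hR',(405.6,193.4)),('barA',(403,243)),('barE',(431,247))):U(n,p,57)
U('ring',(382.6,220.6),49)
E
```

```text
pipe top [517.5 -32.1  70. ]
pipe side [518.7 -36.6  70. ]
tall up [590.9   5.4  66. ]
tall toe [592.8  54.7   8. ]
tall up side [591.9   8.3  66. ]
tall toe side [593.8  50.8   0. ]
low up [671.7 -13.6  38. ]
low toe [672.4 -80.2   8. ]
low up side [675.3 -16.   38. ]
low toe side [671.  -79.1   8. ]
mark [530.6 260.7  10. ]
L [524.5 364.1  10. ]
R [536.6 155.8  10. ]
mark side [531. 261.  10.]
hL [ 612.9 -233.7   57. ]
hR [ 601.3 -323.7   57. ]
barA [ 475.4 -318.    57. ]
barE [ 467.1 -388.6   57. ]
ring [ 531.1 -267.5   49. ]
```

Sizes agree: the rib lengths come out at 46 and 65 mm, and the ring sits 75 mm from the hinge. I'll start with the pipe at (518,-33) and turn the tool first.

{"op": "arm_command", "data": {"targets": [[[0,0,0,-7,1],[0,0,0,-7,1],[0,0,0,-7,1],[0,0,0,-7,1],[0,0,0,-7,1],[0,0,0,-7,1],[0,0,0,-7,1],[0,0,0,-7,1],[0,0,0,-7,1],[0,0,0,-7,1]]], "force": 50}}

```text
t: 1.83
tcp_pos: [195.1, -460.4, 231.3]
eef_rot: [0.0, 0.686, 0.727, -0.0]
wrist_force: [-0.3, -0.4, -0.3]
gripper_width: 0.996
finger_force: 0.0
```

```bash
python3 -c "
from h import *
print(pose(),state()['qpos']);go([518,-33,120],0.058)"
```

```text
(array([ 195.07382533, -460.38138188,  231.31377335]), np.float64(1.6285845983262905)) [-1.17000352e+00  2.12904035e-01 -3.43749495e-02  1.32348410e+00
 -7.82340796e-06  3.43004533e-01]
shift mm [408.  347.1 111.3] turn -0.0
```

{"op": "arm_command", "data": {"targets": [[[0.027,0.023,0.005,0,1],[0.027,0.023,0.005,0,1],[0.027,0.023,0.005,0,1],[0.027,0.023,0.005,0,1],[0.027,0.023,0.005,0,1],[0.027,0.023,0.005,0,1],[0.027,0.023,0.005,0,1],[0.027,0.023,0.005,0,1],[0.027,0.023,0.005,0,1],[0.027,0.023,0.005,0,1]]]}}

```text
t: 2.67
tcp_pos: [411.6, -177.2, 181.3]
eef_rot: [0.0, 0.689, 0.725, 0.0]
wrist_force: [0.3, -1.0, 0.3]
gripper_width: 1.0
finger_force: 0.0
```

{"op": "arm_command", "data": {"targets": [[[0.027,0.023,0.005,0,1],[0.027,0.023,0.005,0,1],[0.027,0.023,0.005,0,1],[0.027,0.023,0.005,0,1],[0.027,0.023,0.005,0,1],[0.003,0.002,0.03,0,1],[0,0,0,0,1],[0,0,0,0,1]]]}}

```text
t: 3.33
tcp_pos: [519.3, -34.8, 125.5]
eef_rot: [-0.001, 0.688, 0.725, -0.001]
wrist_force: [0.0, -0.8, 0.7]
gripper_width: 1.001
finger_force: 0.0
```

Run:
```python
from h import *
print(pose());go([518,-33,26],0.058)
c=vision.capture('top');s=vision.capture('side')
for l in('pipe_mid',):
  for k in(c,s):print([(np.round(d['point']),round(d['confidence'],2)) for d in vision.recognise(l,k)])
```

```text
(array([519.29530599, -34.7648906 , 125.52764792]), np.float64(1.6233538692098743))
shift mm [ 1.8 -1.2 99.5] turn -0.3
[(array([ 535., -268.,   49.]), 0.47)]
[(array([672., -29.,  23.]), 0.2)]
```

{"op": "arm_command", "data": {"targets": [[[0.002,-0.001,0.025,0,1],[0,0,0.025,0,1],[0,0,0.025,0,1],[0,0,0.02,0,1],[0,0,0.005,0,1],[0,0,0,0,0.3],[0,0,0,0,0.3],[0,0,0,0,0.3],[0,0,0,0,0.3],[0,0,0,0,0.3]]]}}

```text
t: 4.37
tcp_pos: [520.6, -33.2, 28.2]
eef_rot: [0.001, 0.689, 0.725, 0.001]
wrist_force: [-3.5, -0.6, 10.8]
gripper_width: 0.55
finger_force: 49.8
```

{"op": "arm_command", "data": {"targets": [[[0,0,0,0,0.3],[0,0,0,0,0.3],[0,0,0,0,0.3]]]}}

```text
t: 4.62
tcp_pos: [520.6, -33.3, 28.2]
eef_rot: [0.001, 0.689, 0.725, 0.001]
wrist_force: [-3.1, -0.9, 11.2]
gripper_width: 0.553
finger_force: 49.8
```

```bash
python3 -c "
from h import *
go([530.7,260.8,75],0.058)"
```

```text
shift mm [293.2  25.3 -46.8] turn -0.4
```

{"op": "arm_command", "data": {"targets": [[[0,0,-0.02,0,0.3],[0,0,-0.04,0,0.3],[0,0,-0.04,0,0.3],[0.02,0.003,0,0,0.3],[0.04,0.003,0,0,0.3],[0.04,0.003,0,0,0.3],[0.04,0.003,0,0,0.3],[0.04,0.003,0,0,0.3],[0.04,0.003,0,0,0.3],[0.04,0.003,0,0,0.3]]]}}

```text
t: 5.45
tcp_pos: [526.9, 229.8, 127.5]
eef_rot: [0.0, 0.689, 0.725, 0.001]
wrist_force: [0.8, 0.1, -2.7]
gripper_width: 0.543
finger_force: 52.9
```

{"op": "arm_command", "data": {"targets": [[[0.033,0.003,0,0,0.3],[0,0,0.02,0,0.3],[0,0,0.02,0,0.3],[0,0,0.02,0,0.3],[0,0,0,0,0.3],[0,0,0,0,0.3]]]}}

```text
t: 5.95
tcp_pos: [527.9, 260.6, 66.7]
eef_rot: [-0.0, 0.689, 0.725, -0.0]
wrist_force: [-0.3, 1.4, -2.2]
gripper_width: 0.549
finger_force: 52.8
```

Run:
```python
from h import *
print(pose(),state()['gripper_width']);go([530.7,260.8,38.5],0.058)
c=vision.capture('top');s=vision.capture('side')
r=lambda im,x,y,w,h:cv2.resize(im[y:y+h,x:x+w,::-1],(400,400),interpolation=cv2.INTER_CUBIC)
cv2.imwrite('pics/p1.png',np.hstack([r(c['frame'],128,170,100,100),r(s['frame'],210,290,130,130)]))
```

```text
(array([527.86459458, 260.61434481,  66.67945844]), np.float64(1.6224893079249423)) 0.5490698221425379
shift mm [ 0.   2.8 28.2] turn -0.4
```

View pics/p1.png

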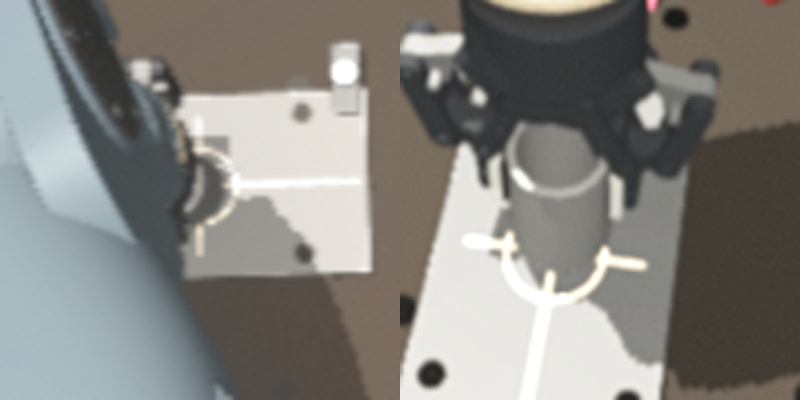

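Run:
```python
from h import *
s=vision.capture('side')
print(unproj(s,(261,340.5),108.5), proj(s,[528,260.6,108.5]))
# rim edges along row: left 506, right 606 ; outer rim top..bottom
print(unproj(s,(210+156*.325,290+196*.325),108.5),'near rim edge')
```

```text
[526.89182237 264.43659135 108.5       ] [260.87078526 337.92669404]
[522.61958692 283.85034067 108.5       ] near rim edge
```

The side crop shows the pipe in hand above the chalk circle, with the near rim edge at crop (556,196), which agrees with the TCP. I'll set it down.

{"op": "arm_command", "data": {"targets": [[[0,0.003,0.015,0,0.3],[0,0,0.009,0,0.3],[0,0,0.003,0,0.3],[0,0,0.0015,0,0.3],[0,0,0,0,0.3]]]}}

```text
t: 6.52
tcp_pos: [531.1, 260.9, 38.4]
eef_rot: [0.0, 0.689, 0.725, 0.0]
wrist_force: [0.3, -0.3, -3.2]
gripper_width: 0.548
finger_force: 53.0
```

{"op": "arm_command", "data": {"targets": [[[0,0,0.0005,0,0.3],[0,0,0.0005,0,0.3],[0,0,0,0,0.3]]]}}

```text
t: 6.77
tcp_pos: [531.4, 261.1, 38.2]
eef_rot: [0.0, 0.689, 0.725, 0.0]
wrist_force: [-6.3, -3.3, 14.5]
gripper_width: 0.548
finger_force: 54.4
```

{"op": "arm_command", "data": {"targets": [[[0,0,0,0,0.65],[0,0,0,0,0.8],[0,0,0,0,1],[0,0,0,0,1],[0,0,0,0,1],[0,0,-0.02,0,1],[0,0,-0.04,0,1],[0,0,-0.04,0,1]]]}}

```text
t: 7.43
tcp_pos: [530.1, 260.4, 137.0]
eef_rot: [-0.001, 0.689, 0.725, -0.001]
wrist_force: [1.7, 1.3, 1.3]
gripper_width: 0.999
finger_force: 0.0
```

```bash
python3 -c "
from h import *
print(pose());go([592,23,140],-0.03)"
```

```text
(array([530.09009466, 260.41375798, 136.98753114]), np.float64(1.6225233087192328))
shift mm [-240.3   49.6   -3. ] turn 4.7
```

{"op": "arm_command", "data": {"targets": [[[-0.034,0.007,0,0,0.5],[-0.034,0.007,0,0,0.5],[-0.034,0.007,0,0,0.5],[-0.034,0.007,0,0,0.5],[-0.034,0.007,0,0,0.5],[-0.035,0.007,0,0,0.5],[-0.035,0.007,0,0,0.5],[0,0,0,5.3,0.5],[0,0,0.02,0,0.5],[0,0,0,0,0.5]]]}}

```text
t: 8.27
tcp_pos: [591.4, 23.1, 114.2]
eef_rot: [-0.001, 0.722, 0.692, -0.001]
wrist_force: [-0.7, 0.0, -1.1]
gripper_width: 0.5
finger_force: 0.0
```

```bash
python3 -c "
from h import *
print(pose());go([592,23,14],-0.04)
s=vision.capture('side');c=vision.capture('top')
for k in (s,c):print([(np.round(d['point']),round(d['confidence'],2)) for d in vision.recognise('rib_tall_mid',k)])
r=lambda im,x,y,w,h:cv2.resize(im[y:y+h,x:x+w,::-1],(400,400),interpolation=cv2.INTER_CUBIC)
cv2.imwrite('pics/p2.png',np.hstack([r(c['frame'],128,170,100,100),r(s['frame'],190,180,130,130)]))"
```

```text
(array([591.40220703,  23.05072607, 114.1779499 ]), np.float64(1.528571131321998))
shift mm [ -0.    0.6 100.2] turn -0.1
[(array([588.,  29.,  35.]), 0.81), (array([518.,  78.,  40.]), 0.8), (array([661.,  50.,  33.]), 0.79)]
[]
```

View pics/p2.png

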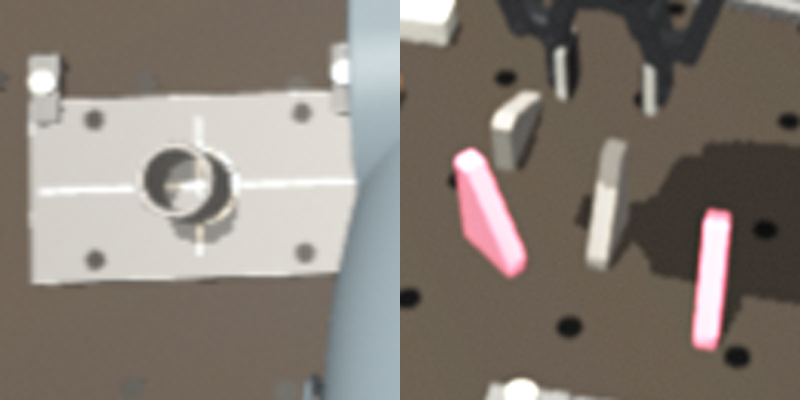

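The pipe stands on the circle, with its rim at crop (185,182) in the left panel. The open fingers are above the grey rib at right-panel (605,200). I'll descend.

{"op": "arm_command", "data": {"targets": [[[0,0,0.025,0,0.5],[0,0,0.025,0,0.5],[0,0,0.025,0,0.5],[0,0,0.02,0,0.5],[0,0,0.004,0,0.5],[0,0,0,0,0.1],[0,0,0,0,0.05],[0,0,0,0,0.05],[0,0,0,0,0.05],[0,0,0,0,0.05]]], "force": 40}}

```text
t: 9.3
tcp_pos: [593.8, 24.0, 19.6]
eef_rot: [0.001, 0.721, 0.693, 0.001]
wrist_force: [-1.3, 1.0, 7.8]
gripper_width: 0.136
finger_force: 41.3
```

Run:
```python
from h import *
s=state();print(pose(),s['gripper_width'],s['finger_force'],s['wrist_force'])
c=vision.capture('top');k=vision.capture('side')
print('pipe rim',unproj(c,(128+185.5/4,170+181.5/4),80))
f=k['frame'][290:420,210:340];cv2.imwrite('pics/p3.png',cv2.resize(np.hstack([f[:,:,::-1],k['frame'][180:310,190:320,::-1]]),(800,400),interpolation=cv2.INTER_CUBIC))
```

```text
(array([593.75979064,  24.00337611,  19.600546  ]), np.float64(1.530155444413684)) 0.13590257941936515 41.26243664675712 [-1.25877546  1.01281716  7.75533298]
pipe rim [528.20147714 254.83526336  80.        ]
```

View pics/p3.png

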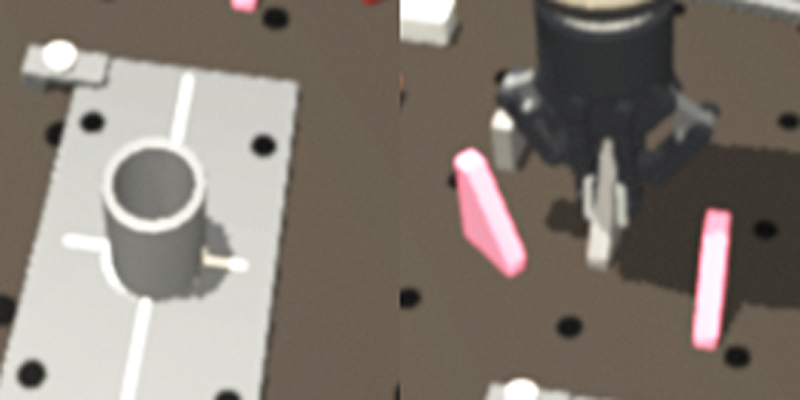

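Run:
```python
from h import *
k=vision.capture('side');P=lambda x,y:(210+x*.325,290+y*.325)
print('rim c',unproj(k,P(155,184),80),'L',unproj(k,P(104,184),80),'R',unproj(k,P(206,184),80),'near',unproj(k,P(155,230),80),'far',unproj(k,P(155,137),80))
print('base near',unproj(k,P(155,298),10))
for p in ([531,261,80],[529,256,80],[531,261,10]):
  q=proj(k,p);print(p,(q-[210,290])/.325)
```

```text
rim c [528.80614846 262.28206916  80.        ] L [551.68090484 267.22999546  80.        ] R [505.90901496 257.32930257  80.        ] near [523.42733541 284.47857496  80.        ] far [534.59997166 238.37295966  80.        ]
base near [525.24768576 282.17160314  10.        ]
[531, 261, 80] [151.01993699 180.63525127]
[529, 256, 80] [157.79363803 171.94715729]
[531, 261, 10] [153.77495998 255.39048377]
```

Run:
```python
from h import *
c=vision.capture('top')
for p in ([531,261,80],[529,261,80],[531,261,10]):print(p,(proj(c,p)-[128,170])*4)
print(unproj(c,(128+178/4,170+183.5/4),80))
```

```text
[531, 261, 80] [175.74290089 176.73533009]
[529, 261, 80] [175.59871088 179.95280477]
[531, 261, 10] [198.50058435 185.29913756]
[526.83750285 259.41718647  80.        ]
```

{"op": "arm_command", "data": {"targets": [[[0,0,-0.02,0,0.05],[0,0,-0.04,0,0.05],[0,0,-0.04,0,0.05],[0,0,0,-5.7,0.05],[0,0,0,0,0.05],[0,0,0,0,0.05]]]}}

```text
t: 10.0
tcp_pos: [592.6, 23.8, 118.2]
eef_rot: [0.0, 0.687, 0.727, 0.0]
wrist_force: [-0.4, 0.3, -2.0]
gripper_width: 0.135
finger_force: 40.0
```

```bash
python3 -c "
from h import *
print(pose());go([528.1,306.3,29.6],0.058)"
```

```text
(array([592.64507318,  23.81839055, 118.20513804]), np.float64(1.627162992474382))
shift mm [285.7 -48.5  88.6] turn -0.1
```

{"op": "arm_command", "data": {"targets": [[[0.036,-0.006,0,0,0.05],[0.036,-0.006,0,0,0.05],[0.036,-0.006,0,0,0.05],[0.036,-0.006,0,0,0.05],[0.036,-0.006,0,0,0.05],[0.036,-0.006,0,0,0.05],[0.036,-0.006,0,0,0.05],[0.038,-0.006,0,0,0.05],[0,0,0,0,0.05],[0,0,0,0,0.05]]]}}

```text
t: 10.83
tcp_pos: [526.2, 312.0, 116.3]
eef_rot: [-0.0, 0.686, 0.728, -0.001]
wrist_force: [0.0, -0.4, -1.7]
gripper_width: 0.135
finger_force: 39.9
```

Run:
```python
from h import *
print(pose());go([528.1,306.3,29.6],0.058)
k=vision.capture('side');cv2.imwrite('pics/p4.png',cv2.resize(k['frame'][220:420,180:380,::-1],(600,600),interpolation=cv2.INTER_CUBIC))
```

```text
(array([526.1715873 , 311.97544515, 116.27086651]), np.float64(1.6299263295606645))
shift mm [-5.8  1.6 86.7] turn 0.1
```

View pics/p4.png

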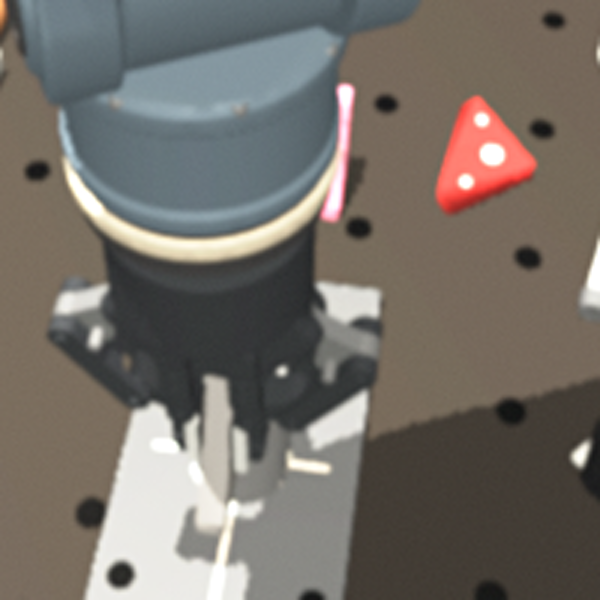

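The rib hangs over the line at (215,450), upright edge toward the pipe. I'll lower it.

{"op": "arm_command", "data": {"targets": [[[-0.0045,0.0016,0.02,0,0.05],[0,0,0.02,0,0.05],[0,0,0.02,0,0.05],[0,0,0.015,0,0.05],[0,0,0.005,0,0.05],[0,0,0,0,0.05],[0,0,0,0,0.05]]]}}

```text
t: 11.47
tcp_pos: [529.8, 305.5, 38.2]
eef_rot: [0.0, 0.687, 0.727, -0.0]
wrist_force: [0.8, 0.1, -1.5]
gripper_width: 0.132
finger_force: 39.9
```

Run:
```python
from h import *
print(pose());go([528.1,306.3,29.6],0.058)
k=vision.capture('side');cv2.imwrite('pics/p5.png',cv2.resize(k['frame'][320:420,200:350,::-1],(750,500),interpolation=cv2.INTER_CUBIC))
```

```text
(array([529.76775075, 305.49175033,  38.17829887]), np.float64(1.6279676319461307))
shift mm [ 0.9 -1.6  8.6] turn -0.0
```

View pics/p5.png

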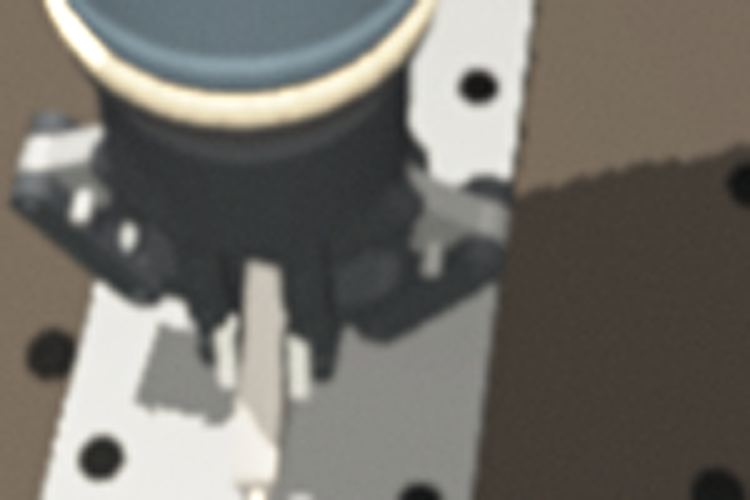

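{"op": "arm_command", "data": {"targets": [[[0.001,-0.0012,0.004,0,0.05],[0,0,0.003,0,0.05],[0,0,0.001,0,0.05],[0,0,0.0005,0,0.05],[0,0,0,0,0.05]]]}}

```text
t: 11.93
tcp_pos: [528.2, 307.2, 29.6]
eef_rot: [0.0, 0.686, 0.728, 0.0]
wrist_force: [-2.9, -1.1, 2.8]
gripper_width: 0.129
finger_force: 40.4
```

{"op": "arm_command", "data": {"targets": [[[0,0,0,0,0.2],[0,0,0,0,0.35],[0,0,0,0,0.5],[0,0,0,0,0.5],[0,0,-0.02,0,0.5],[0,0,-0.04,0,0.5],[0,0,-0.04,0,0.5],[0,0,0,0,0.5]]]}}

```text
t: 12.6
tcp_pos: [531.0, 308.7, 137.0]
eef_rot: [0.001, 0.686, 0.728, 0.005]
wrist_force: [0.8, 0.3, 1.7]
gripper_width: 0.496
finger_force: 0.0
```

```bash
python3 -c "
from h import *
print(pose());go([672.6,-36.5,120],-0.01)"
```

```text
(array([531.0477172 , 308.68083439, 137.02244233]), np.float64(1.6294948923663348))
shift mm [-352.9  121.1   17. ] turn 3.9
```

{"op": "arm_command", "data": {"targets": [[[-0.035,0.012,0,0,0.5],[-0.035,0.012,0,0,0.5],[-0.035,0.012,0,0,0.5],[-0.035,0.012,0,0,0.5],[-0.035,0.012,0,0,0.5],[-0.036,0.012,0,0,0.5],[-0.035,0.012,0,0,0.5],[-0.036,0.012,0,0,0.5],[-0.035,0.012,0,0,0.5],[-0.036,0.013,0,0,0.5]]]}}

```text
t: 13.43
tcp_pos: [670.1, -40.1, 129.4]
eef_rot: [0.0, 0.686, 0.728, 0.0]
wrist_force: [-0.0, -0.0, 0.5]
gripper_width: 0.503
finger_force: 0.0
```

{"op": "arm_command", "data": {"targets": [[[0,0,0.03,3.9,0.5],[0,0,0.02,0,0.5],[0,0,0,0,0.5]]]}}

```text
t: 13.68
tcp_pos: [667.6, -38.9, 74.9]
eef_rot: [-0.002, 0.711, 0.703, -0.002]
wrist_force: [-0.4, 0.7, -1.5]
gripper_width: 0.502
finger_force: 0.0
```

Run:
```python
from h import *
print(pose());go([672.6,-36.5,8],-0.01)
k=vision.capture('side');c=vision.capture('top')
a=cv2.resize(k['frame'][290:420,210:340],(400,400),interpolation=3)
b=cv2.resize(c['frame'][170:270,128:228],(400,400),interpolation=3)
d=cv2.resize(k['frame'][150:280,190:320],(400,400),interpolation=3)
cv2.imwrite('pics/p6.png',cv2.resize(np.hstack([a,d])[:,:,::-1],(800,400)));cv2.imwrite('pics/p6b.png',b[:,:,::-1])
```

```text
(array([667.56420145, -38.90161841,  74.90385928]), np.float64(1.560122481107899))
shift mm [ 2.5  5.  66.9] turn -0.0
```

View pics/p6.png

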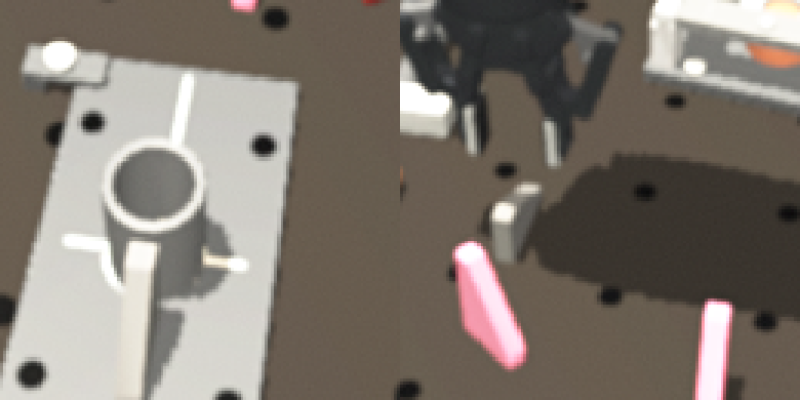

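View pics/p6b.png

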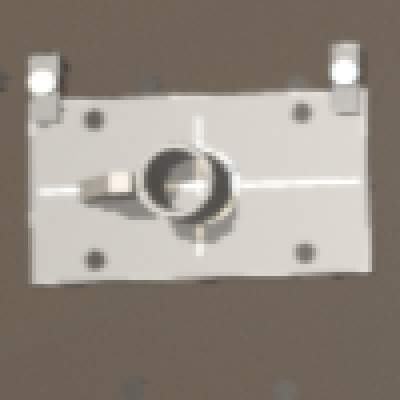

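Left: the tall rib stands on the line about 5 mm from the pipe (p6b crop: upright edge at (130,182), rim at 139). Right: the fingers are above and behind the low rib at (515,215). I'll correct and descend.

{"op": "arm_command", "data": {"targets": [[[0.0025,0.005,0,0,0.5],[0,0,0,0,0.5],[0,0,0,0,0.5]]]}}

```text
t: 14.03
tcp_pos: [675.8, -35.2, 80.7]
eef_rot: [0.001, 0.71, 0.704, 0.001]
wrist_force: [-0.1, 0.1, -0.1]
gripper_width: 0.501
finger_force: 0.0
```

Run:
```python
from h import *
print(pose());go([672.6,-36.5,6],-0.01)
c=vision.capture('top')
Q=lambda x,y,z:print(np.round(unproj(c,(128+x/4,170+y/4),z),1))
Q(130,182,76);Q(81,188,18);Q(178,183.5,80);Q(198.5,186,10)
```

```text
(array([675.77076862, -35.21688887,  80.74023147]), np.float64(1.5624810705052044))
shift mm [-1.3 -3.2 74.7] turn 0.1
[527.3 290.1  76. ]
[526.7 335.4  18. ]
[526.8 259.4  80. ]
[530.5 261.   10. ]
```

{"op": "arm_command", "data": {"targets": [[[-0.001,-0.0025,0.02,0,0.5],[0,0,0.025,0,0.5],[0,0,0.02,0,0.5],[0,0,0.008,0,0.5],[0,0,0,0,0.5],[0,0,0,0,0.1],[0,0,0,0,0.05],[0,0,0,0,0.05],[0,0,0,0,0.05],[0,0,0,0,0.05]]]}}

```text
t: 14.92
tcp_pos: [673.4, -36.8, 8.1]
eef_rot: [0.001, 0.71, 0.704, 0.001]
wrist_force: [-1.6, -0.3, 8.0]
gripper_width: 0.131
finger_force: 40.0
```

{"op": "arm_command", "data": {"targets": [[[0,0,0,0,0.05],[0,0,0,0,0.05]]]}}

```text
t: 15.08
tcp_pos: [673.4, -36.8, 8.1]
eef_rot: [0.001, 0.71, 0.704, 0.001]
wrist_force: [-0.2, -0.1, 8.2]
gripper_width: 0.135
finger_force: 40.0
```

{"op": "arm_command", "data": {"targets": [[[0,0,-0.02,0,0.05],[0,0,-0.04,0,0.05],[0,0,-0.04,0,0.05],[0,0,0,-4,0.05],[0,0,0,0,0.05],[0,0,0,0,0.05]]]}}

```text
t: 15.58
tcp_pos: [672.2, -36.8, 106.5]
eef_rot: [0.0, 0.686, 0.728, 0.0]
wrist_force: [0.0, 0.3, -1.4]
gripper_width: 0.134
finger_force: 39.3
```

```bash
python3 -c "
from h import *
print(pose(),state()['gripper_width']);go([533.7,209.1,18.1],0.058)"
```

```text
(array([672.23107613, -36.75101398, 106.47300863]), np.float64(1.629689695711721)) 0.1342461593784242
shift mm [ 253.6 -123.8   88.4] turn 0.1
```

{"op": "arm_command", "data": {"targets": [[[0.031,-0.015,0,0,0.05],[0.031,-0.015,0,0,0.05],[0.031,-0.015,0,0,0.05],[0.031,-0.016,0,0,0.05],[0.031,-0.016,0,0,0.05],[0.031,-0.016,0,0,0.05],[0.031,-0.015,0,0,0.05],[0.031,-0.016,0,0,0.05],[0,0,0,0,0.05],[0,0,0,0,0.05]]]}}

```text
t: 16.42
tcp_pos: [531.8, 204.4, 105.2]
eef_rot: [-0.0, 0.685, 0.729, -0.001]
wrist_force: [1.5, -0.1, -1.2]
gripper_width: 0.135
finger_force: 39.5
```

```bash
python3 -c "
from h import *
print(pose(),state()['gripper_width']);go([533.7,209.1,18.1],0.058)"
```

```text
(array([531.82493384, 204.4410097 , 105.19319215]), np.float64(1.6323027123913196)) 0.1348440468195118
shift mm [ 4.5  2.2 87.1] turn 0.2
```

{"op": "arm_command", "data": {"targets": [[[0.003,0.0022,0.02,0,0.05],[0,0,0.02,0,0.05],[0,0,0.02,0,0.05],[0,0,0.015,0,0.05],[0,0,0.004,0,0.05],[0,0,0,0,0.05],[0,0,0,0,0.05]]]}}

```text
t: 17.0
tcp_pos: [535.8, 205.9, 27.5]
eef_rot: [-0.0, 0.686, 0.728, -0.0]
wrist_force: [0.4, -1.1, -0.7]
gripper_width: 0.131
finger_force: 39.5
```

```bash
python3 -c "
from h import *
print(pose(),state()['wrist_force']);go([533.7,209.1,18.1],0.058)
k=vision.capture('side');c=vision.capture('top')
a=cv2.resize(k['frame'][280:410,200:330],(400,400),interpolation=3)
b=cv2.resize(c['frame'][170:270,128:228],(400,400),interpolation=3)
cv2.imwrite('pics/p7.png',np.hstack([a,b])[:,:,::-1])"
```

```text
(array([535.78034261, 205.9059313 ,  27.54587953]), np.float64(1.6299639234054155)) [ 0.42298299 -1.10964974 -0.70647238]
shift mm [ 3.3 -1.9  9.4] turn 0.1
```

View pics/p7.png

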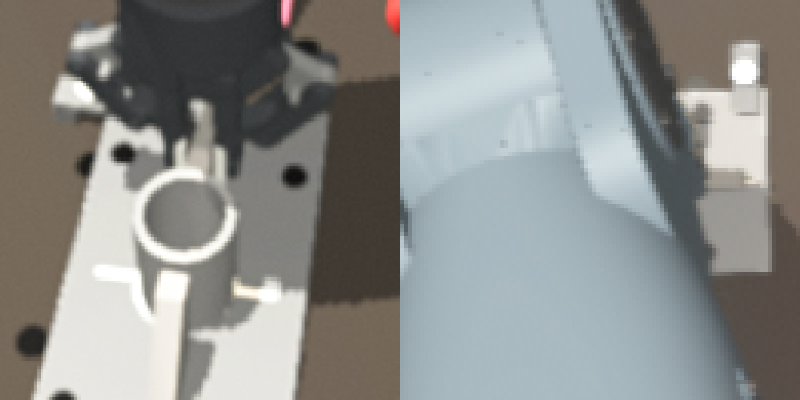

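The low rib hangs behind the pipe at left-panel (200,150), aligned with it. I'll lower it the last 9 mm.

{"op": "arm_command", "data": {"targets": [[[0.003,-0.0015,0.003,0,0.05],[0,0,0.003,0,0.05],[0,0,0.002,0,0.05],[0,0,0.001,0,0.05],[0,0,0,0,0.05]]]}}

```text
t: 17.52
tcp_pos: [533.7, 209.4, 18.2]
eef_rot: [-0.0, 0.685, 0.728, -0.0]
wrist_force: [0.2, -0.3, -1.1]
gripper_width: 0.128
finger_force: 39.4
```

{"op": "arm_command", "data": {"targets": [[[0,0,0.0005,0,0.05],[0,0,0.0005,0,0.05],[0,0,0,0,0.05]]]}}

```text
t: 17.77
tcp_pos: [533.9, 209.4, 18.1]
eef_rot: [0.0, 0.685, 0.728, 0.0]
wrist_force: [-5.1, -1.0, 12.7]
gripper_width: 0.134
finger_force: 41.4
```

Contact. I'll release, retreat and go to the lid bar.

{"op": "arm_command", "data": {"targets": [[[0,0,0,0,0.2],[0,0,0,0,0.35],[0,0,0,0,0.5],[0,0,0,0,0.5],[0,0,-0.02,0,0.5],[0,0,-0.04,0,0.5],[0,0,-0.04,0,0.5],[0,0,0,0,0.5]]]}}

```text
t: 18.43
tcp_pos: [536.9, 210.5, 124.6]
eef_rot: [0.002, 0.685, 0.728, 0.004]
wrist_force: [1.0, 0.4, 0.9]
gripper_width: 0.498
finger_force: 0.0
```

```bash
python3 -c "
from h import *
print(pose(),state()['qpos']);go([470.8,-357.2,120],-0.128)"
```

```text
(array([536.92028372, 210.51967314, 124.55716691]), np.float64(1.6312608998460052)) [ 3.73671191e-01  4.01057377e-01 -4.85391553e-02  1.11201272e+00
 -8.37707903e-06  1.88400291e+00]
shift mm [-562.7 -100.3    4.6] turn 10.8
```

{"op": "arm_command", "data": {"targets": [[[-0.037,-0.007,0,0,0.5],[-0.038,-0.007,0,0,0.5],[-0.037,-0.007,0,0,0.5],[-0.038,-0.007,0,0,0.5],[-0.037,-0.007,0,0,0.5],[-0.038,-0.007,0,0,0.5],[-0.037,-0.007,0,0,0.5],[-0.038,-0.007,0,0,0.5],[-0.037,-0.007,0,0,0.5],[-0.038,-0.007,0,0,0.5]]]}}

```text
t: 19.27
tcp_pos: [486.1, -171.0, 117.4]
eef_rot: [0.0, 0.685, 0.728, 0.0]
wrist_force: [1.3, -0.4, 0.7]
gripper_width: 0.497
finger_force: 0.0
```

{"op": "arm_command", "data": {"targets": [[[-0.037,-0.006,0,0,0.5],[-0.038,-0.006,0,0,0.5],[-0.037,-0.006,0,0,0.5],[-0.038,-0.006,0,0,0.5],[-0.037,-0.006,0,0,0.5],[0,0,0,5.4,0.5],[0,0,0,5.4,0.5],[0,0,0,0,0.5]]]}}

```text
t: 19.93
tcp_pos: [467.7, -358.4, 117.0]
eef_rot: [-0.0, 0.753, 0.658, -0.0]
wrist_force: [0.6, -0.1, -0.2]
gripper_width: 0.499
finger_force: 0.0
```

Run:
```python
from h import *
print(pose(),state()['qpos']);go([470.8,-357.2,36],-0.128)
k=vision.capture('side');c=vision.capture('top')
a=cv2.resize(k['frame'][90:220,240:370],(400,400),interpolation=3)
b=cv2.resize(c['frame'][170:270,128:228],(400,400),interpolation=3)
d=cv2.resize(k['frame'][280:410,200:330],(400,400),interpolation=3)
cv2.imwrite('pics/p8.png',cv2.resize(np.hstack([a,b,d])[:,:,::-1],(800,267)))
```

```text
(array([ 467.65654673, -358.3619711 ,  116.96072347]), np.float64(1.4368306186845907)) [-6.53862986e-01  4.38970996e-01 -1.07928963e-02  1.12139192e+00
  2.91214899e-05  1.05089904e+00]
shift mm [ 1.6  3.  81. ] turn -0.3
```

View pics/p8.png

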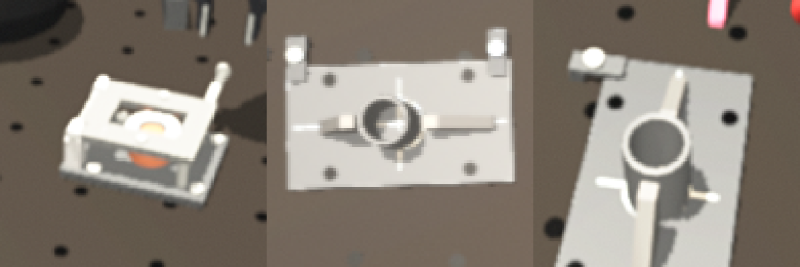

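Both ribs stand on the line beside the pipe. The bar is at panel-1 (215,85), with the fingers above it. I'll descend and grip the bar.

{"op": "arm_command", "data": {"targets": [[[0.0015,0.003,0.02,0,0.5],[0,0,0.025,0,0.5],[0,0,0.02,0,0.5],[0,0,0.013,0,0.5],[0,0,0.0,0,0.5],[0,0,0,0,0.1],[0,0,0,0,0.05],[0,0,0,0,0.05],[0,0,0,0,0.05],[0,0,0,0,0.05]]], "force": 25}}

```text
t: 20.87
tcp_pos: [471.9, -356.9, 40.6]
eef_rot: [0.001, 0.751, 0.661, 0.0]
wrist_force: [0.3, 2.8, 8.2]
gripper_width: 0.13
finger_force: 24.8
```

{"op": "arm_command", "data": {"targets": [[[0,0,0,0,0.05],[0,0,0,0,0.05]]]}}

```text
t: 21.03
tcp_pos: [471.9, -356.9, 40.6]
eef_rot: [0.001, 0.751, 0.661, 0.0]
wrist_force: [1.3, 2.3, 9.1]
gripper_width: 0.128
finger_force: 24.8
```

Run:
```python
from h import *
s=state();p,a=pose(s);print(p,a-np.pi/2,s['gripper_width'])
# arc increments from current TCP, tool axes: y ~ away? print direction
print('tool y dir',np.sin(a),-np.cos(a))
for th in np.linspace(0,1.8,11): print(round(th,2),np.round([125*(1-np.cos(th)),125*np.sin(th)],1))
h=[607,-279];x=np.array([.992,-.128])
for th in(1.65,1.75,1.85):q=p[:2]+x*125*(1-np.cos(th));print(th,q,np.hypot(*q))
```

```text
[ 471.91224436 -356.92898312   40.61138711] -0.12753139758308185 0.12759566760480373
tool y dir 0.9918788872610345 -0.12718597802357018
0.0 [0. 0.]
0.18 [ 2.  22.4]
0.36 [ 8. 44.]
0.54 [17.8 64.3]
0.72 [31.  82.4]
0.9 [47.3 97.9]
1.08 [ 66.1 110.2]
1.26 [ 86.8 119. ]
1.44 [108.7 123.9]
1.62 [131.1 124.8]
1.8 [153.4 121.7]
1.65 [ 605.72323457 -374.19491734] 711.9848826083843
1.75 [ 618.01475526 -375.78092001] 723.2935348544951
1.85 [ 630.08543497 -377.33842707] 734.4330765279946
```

{"op": "arm_command", "data": {"targets": [[[0,0.0009,-0.015,0,0.05],[0,0.0027,-0.0147,0,0.05],[0,0.0044,-0.0143,0,0.05],[0,0.0061,-0.0137,0,0.05],[0,0.0077,-0.0129,0,0.05],[0,0.0092,-0.0118,0,0.05],[0,0.0106,-0.0107,0,0.05],[0,0.0117,-0.0093,0,0.05],[0,0.0128,-0.0078,0,0.05],[0,0.0136,-0.0063,0,0.05]]]}}

```text
t: 21.87
tcp_pos: [550.1, -367.0, 157.9]
eef_rot: [0.001, 0.751, 0.66, -0.0]
wrist_force: [-2.4, -1.2, -1.4]
gripper_width: 0.127
finger_force: 25.3
```

```bash
python3 -c "
from h import *
s=state();p,a=pose(s);print(p,s['gripper_width'],s['wrist_force']);go([471.4+.992*138.6,-356.9-.128*138.6,40.6+124.3],s=s)"
```

```text
[ 550.07670783 -367.04828292  157.93832743] 0.12673417622680153 [-2.42238331 -1.17891695 -1.41936274]
shift mm [-0.  59.3 -7. ] turn 0
```

{"op": "arm_command", "data": {"targets": [[[0,0.0143,-0.0046,0,0.05],[0,0.0147,-0.0028,0,0.05],[0,0.015,-0.001,0,0.05],[0,0.015,0.0007,0,0.05],[0,0.008,0.001,0,0.05],[0,0,0,0,0.05]]]}}

```text
t: 22.37
tcp_pos: [618.3, -375.8, 163.1]
eef_rot: [0.001, 0.751, 0.661, 0.0]
wrist_force: [-0.2, -0.3, 5.1]
gripper_width: 0.128
finger_force: 26.8
```

{"op": "arm_command", "data": {"targets": [[[0,0,0,0,1],[0,0,0,0,1],[0,0,0,0,1],[0,0,0,0,1],[0,0,0,0,1],[0,0,-0.01,0,1],[0,0,-0.02,0,1],[0,0,-0.02,0,1],[0,0,0,0,1],[0,0,0,0,1]]]}}

```text
t: 23.2
tcp_pos: [617.1, -375.7, 213.6]
eef_rot: [0.001, 0.751, 0.66, 0.0]
wrist_force: [0.2, 0.2, -0.3]
gripper_width: 1.001
finger_force: 0.0
```

{"op": "arm_command", "data": {"targets": [[[0,-0.035,0,0,1],[0,-0.035,0,0,1],[0.02,-0.014,0,0,1],[0.035,0,0,0,1],[0.035,0,0,0,1],[0,0,0,0,1]]]}}

```text
t: 23.7
tcp_pos: [552.8, -271.8, 212.5]
eef_rot: [-0.001, 0.75, 0.661, 0.0]
wrist_force: [0.3, 0.3, 0.3]
gripper_width: 1.004
finger_force: 0.0
```

Run:
```python
from h import *
p,a=pose();print(p,a-np.pi/2);go([531.5,-268.5,100],-0.128)
k=vision.capture('side');c=vision.capture('top')
a=cv2.resize(k['frame'][80:210,240:370],(400,400),interpolation=3)
b=cv2.resize(c['frame'][160:260,335:435],(400,400),interpolation=3)
cv2.imwrite('pics/p9.png',np.hstack([a,b])[:,:,::-1])
for l in('ring_mid','clamp_lid'):
  for q in(c,k):print(l,[(np.round(d['point']),round(d['confidence'],2)) for d in vision.recognise(l,q)])
```

```text
[ 552.81181816 -271.75017287  212.52991198] -0.1251708377351255
shift mm [  0.6 -21.6 112.5] turn 0.2
ring_mid [(array([ 533., -263.,   48.]), 0.8)]
ring_mid [(array([ 533., -260.,   51.]), 0.74)]
clamp_lid [(array([ 642., -254.,  142.]), 0.84)]
clamp_lid [(array([ 634., -278.,  132.]), 0.56)]
```

View pics/p9.png

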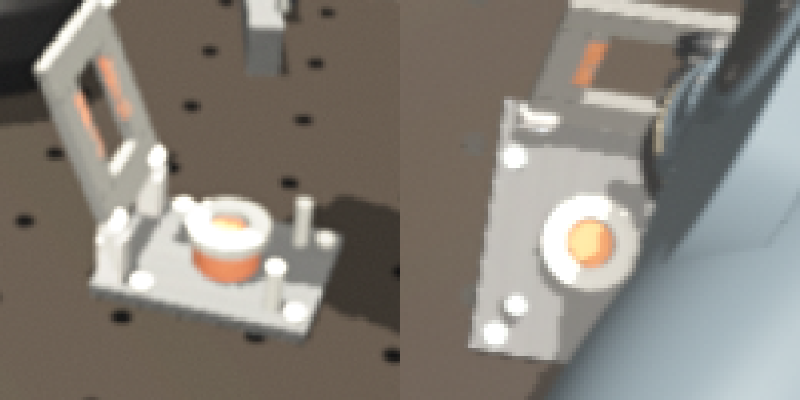

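The lid is thrown back. The ring is on the pedestal at right-panel (590,243), which gives (531,-267.5). The front posts are clear of the finger path.

{"op": "arm_command", "data": {"targets": [[[0,-0.0215,0.02,0,1],[0,0,0.04,0,1],[0,0,0.04,0,1],[0,0,0.03,0,1],[0,0,0,0,1],[0,0,0,0,1]]], "force": 50}}

```text
t: 24.5
tcp_pos: [530.7, -274.1, 82.2]
eef_rot: [-0.001, 0.751, 0.66, -0.001]
wrist_force: [-0.5, 0.4, 1.4]
gripper_width: 0.998
finger_force: 0.0
```

```bash
python3 -c "
from h import *
p,a=pose();print(p,a-np.pi/2);go([531.3,-268,18],-0.128)"
```

```text
[ 530.66114166 -274.13711013   82.22356369] -0.12893651384940608
shift mm [ 6.2 -0.2 64.2] turn -0.1
```

{"op": "arm_command", "data": {"targets": [[[0.006,0,0,0,1],[0,0,0.025,0,1],[0,0,0.025,0,1],[0,0,0.013,0,1],[0,0,0,0,1],[0,0,0,0,1]]]}}

```text
t: 25.0
tcp_pos: [533.4, -268.3, 21.6]
eef_rot: [0.001, 0.751, 0.66, 0.0]
wrist_force: [-0.3, -0.0, 0.4]
gripper_width: 0.998
finger_force: 0.0
```

{"op": "arm_command", "data": {"targets": [[[0,0,0,0,0.6],[0,0,0,0,0.5],[0,0,0,0,0.5],[0,0,0,0,0.5],[0,0,0,0,0.5]]]}}

```text
t: 25.42
tcp_pos: [533.7, -268.6, 22.2]
eef_rot: [0.002, 0.751, 0.66, 0.001]
wrist_force: [-2.8, 2.2, 15.2]
gripper_width: 0.706
finger_force: 50.8
```

{"op": "arm_command", "data": {"targets": [[[0,0,-0.01,0,0.5],[0,0,-0.02,0,0.5],[0,0,-0.04,0,0.5],[0,0,-0.04,0,0.5],[0,0,-0.03,-5.3,0.5],[0,0,0,-5.3,0.5],[0,0,0,0,0.5],[0,0,0,0,0.5]]]}}

```text
t: 26.08
tcp_pos: [532.3, -268.0, 160.2]
eef_rot: [0.0, 0.688, 0.726, 0.0]
wrist_force: [0.5, 0.4, -3.3]
gripper_width: 0.699
finger_force: 55.1
```

Run:
```python
from h import *
s=state();print(pose(),s['gripper_width']);go([531.1,261,67.2],0.058)
k=vision.capture('side');c=vision.capture('top')
def ov(q,x,y,w):
    im=cv2.resize(q['frame'][y:y+w,x:x+w],(400,400),interpolation=3).copy()
    for col,ce in(((255,0,0),(529,260.5)),):
        pts=[((proj(q,[ce[0]+24*np.cos(t),ce[1]+24*np.sin(t),80])-[x,y]+.5)*400/w) for t in np.linspace(0,6.28,60)]
        cv2.polylines(im,[np.int32(np.round(pts))],True,col,1)
    return im
cv2.imwrite('pics/p10.png',np.hstack([ov(k,225,315,70),ov(c,140,180,70)])[:,:,::-1])
```

```text
(array([ 532.32116827, -267.9566725 ,  160.21420747]), np.float64(1.624942637678879)) 0.6990097940413995
shift mm [528.2  27.4  93. ] turn -0.2
```

View pics/p10.png

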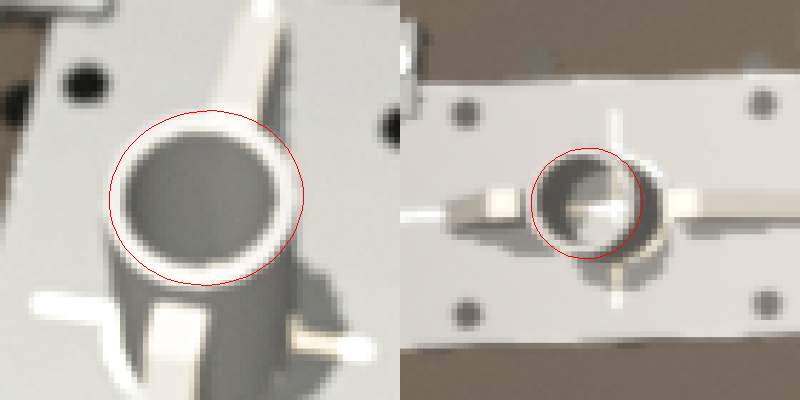

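The overlay fits the rim to within about 1–2 mm in both views. I'll carry the ring over.

{"op": "arm_command", "data": {"targets": [[[0.02,0.002,0,0,0.5],[0.038,0.002,0,0,0.5],[0.038,0.002,0,0,0.5],[0.038,0.002,0,0,0.5],[0.038,0.002,0,0,0.5],[0.038,0.002,0,0,0.5],[0.038,0.002,0,0,0.5],[0.038,0.002,0,0,0.5],[0.038,0.002,0,0,0.5],[0.038,0.002,0,0,0.5]]]}}

```text
t: 27.02
tcp_pos: [530.8, 96.3, 159.0]
eef_rot: [-0.0, 0.688, 0.726, -0.001]
wrist_force: [0.9, 0.4, -2.3]
gripper_width: 0.698
finger_force: 55.1
```

{"op": "arm_command", "data": {"targets": [[[0.038,0.002,0,0,0.5],[0.038,0.002,0,0,0.5],[0.038,0.002,0,0,0.5],[0.034,0.001,0,0,0.5],[0.018,0,0.02,0,0.5],[0,0,0.02,0,0.5],[0,0,0.02,0,0.5],[0,0,0,0,0.5],[0,0,0,0,0.5]]]}}

```text
t: 27.77
tcp_pos: [528.2, 260.1, 98.8]
eef_rot: [-0.001, 0.687, 0.726, -0.002]
wrist_force: [-0.1, 0.1, -1.9]
gripper_width: 0.702
finger_force: 55.1
```

Run:
```python
from h import *
s=state();print(pose(),s['gripper_width']);go([531.1,261,67.2],0.058)
```

```text
(array([528.18318317, 260.12777254,  98.76297578]), np.float64(1.626412035173261)) 0.701515353735175
shift mm [ 0.7  3.  31.6] turn -0.1
```

{"op": "arm_command", "data": {"targets": [[[0.0005,0.0015,0.01,0,0.5],[0,0,0.012,0,0.5],[0,0,0,0,0.5],[0,0,0,0,0.5]]]}}

```text
t: 28.1
tcp_pos: [530.9, 261.0, 78.1]
eef_rot: [-0.0, 0.687, 0.727, -0.0]
wrist_force: [-0.3, 1.0, -0.5]
gripper_width: 0.701
finger_force: 55.1
```

Run:
```python
from h import *
s=state();print(pose(),s['gripper_width']);go([531.1,261,67.2],0.058)
k=vision.capture('side')
x,y,w=225,300,80
im=cv2.resize(k['frame'][y:y+w,x:x+w],(600,600),interpolation=3).copy()
p,_=pose(s)
for z in(p[2]+12.8,p[2]+26.8):
  pts=[((proj(k,[p[0]+31*np.cos(t),p[1]+31*np.sin(t),z])-[x,y]+.5)*600/w) for t in np.linspace(0,6.28,60)]
  cv2.polylines(im,[np.int32(np.round(pts))],True,(255,0,0),1)
cv2.imwrite('pics/p11.png',im[:,:,::-1])
```

```text
(array([530.88862855, 261.01027185,  78.10518646]), np.float64(1.6269302450185001)) 0.7008611161237087
shift mm [-0.   0.2 10.9] turn -0.1
```

View pics/p11.png

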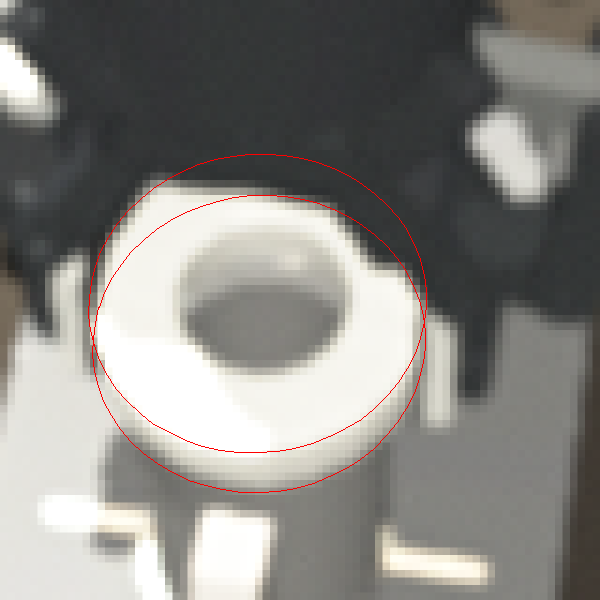

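The ring is centred on its overlay and sits about 1 mm too far out (+x) relative to the pipe. I'll correct that and lower.

{"op": "arm_command", "data": {"targets": [[[0,-0.001,0.005,0,0.5],[0,0,0.004,0,0.5],[0,0,0.0015,0,0.5],[0,0,0,0,0.5],[0,0,0,0,0.5]]]}}

```text
t: 28.57
tcp_pos: [529.8, 261.2, 67.4]
eef_rot: [0.0, 0.687, 0.727, 0.0]
wrist_force: [-0.0, -0.7, -0.6]
gripper_width: 0.694
finger_force: 55.3
```

{"op": "arm_command", "data": {"targets": [[[0,0,0.0005,0,0.5],[0,0,0.0005,0,0.5],[0,0,0,0,0.5]]]}}

```text
t: 28.82
tcp_pos: [530.0, 261.4, 67.3]
eef_rot: [0.0, 0.687, 0.727, 0.001]
wrist_force: [-3.6, -3.0, 10.5]
gripper_width: 0.697
finger_force: 56.4
```

{"op": "arm_command", "data": {"targets": [[[0,0,0,0,0.75],[0,0,0,0,0.85],[0,0,0,0,1],[0,0,0,0,1],[0,0,-0.02,0,1],[0,0,-0.03,0,1],[0,0,-0.04,0,1],[0,0,-0.04,0,1]]]}}

```text
t: 29.48
tcp_pos: [529.0, 260.8, 197.3]
eef_rot: [-0.0, 0.687, 0.727, -0.001]
wrist_force: [0.4, 1.0, 0.1]
gripper_width: 0.997
finger_force: 0.0
```

{"op": "arm_command", "data": {"targets": [[[-0.03,0,0,0,1],[-0.04,0,0,0,1],[-0.04,0,0,0,1],[-0.04,0,0,0,1],[-0.04,0,0,0,1],[-0.04,0,0,0,1],[-0.04,0,0,0,1],[-0.04,0,0,0,1],[0,0,0,0,1],[0,0,0,0,1]]]}}

```text
t: 30.32
tcp_pos: [547.3, -50.3, 196.2]
eef_rot: [-0.0, 0.688, 0.726, -0.0]
wrist_force: [-0.3, 0.4, 0.5]
gripper_width: 1.004
finger_force: 0.0
```

Run:
```python
from h import *
k=vision.capture('side');c=vision.capture('top')
a=cv2.resize(k['frame'][300:400,215:315],(400,400),interpolation=3)
b=cv2.resize(c['frame'][180:250,140:210],(400,400),interpolation=3)
cv2.imwrite('pics/p12.png',np.hstack([a,b])[:,:,::-1])
print([(np.round(d['point']),round(d['confidence'],2)) for d in vision.recognise('ring_mid',k)])
```

```text
[(array([530., 268.,  97.]), 0.56)]
```

View pics/p12.png

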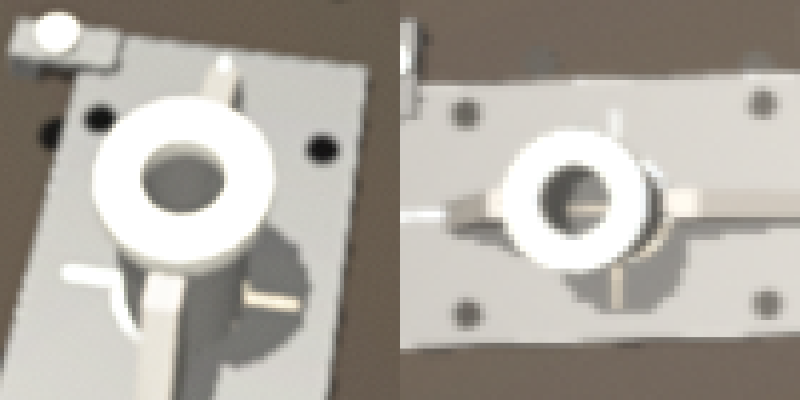

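Run:
```python
from h import *
k=vision.capture('side');c=vision.capture('top')
def fit(q,x0,y0,x1,y1,z,ns):  # ring/pipe extents via bright blob, ellipse fit
    g=cv2.cvtColor(q['frame'],cv2.COLOR_RGB2GRAY);r=np.zeros_like(g);r[y0:y1,x0:x1]=(g[y0:y1,x0:x1]>235)*255
    cs,_=cv2.findContours(r,cv2.RETR_EXTERNAL,cv2.CHAIN_APPROX_NONE);m=max(cs,key=cv2.contourArea)
    e=cv2.fitEllipse(cv2.convexHull(m));print(ns,e,np.round(unproj(q,e[0],z),1))
fit(c,150,195,190,235,94,'ring top');fit(k,235,318,290,368,94,'ring side')
print(unproj(k,(225+200.5*.175,315+198.5*.175),80),'pipe side');print(unproj(c,(140+588/400*70-70,180+203/400*70),80),'pipe top')
```

```text
ring top ((169.85081481933594, 213.78466796875), (24.305757522583008, 27.95881462097168), 40.916385650634766) [530.8 263.1  94. ]
ring side ((260.4099426269531, 344.27630615234375), (41.111854553222656, 45.19265365600586), 77.24412536621094) [528.6 261.9  94. ]
[529.22623037 262.27271614  80.        ] pipe side
[527.73257706 258.46665729  80.        ] pipe top
```

```bash
python3 -c "
from cell import job;print(job.job_done())"
```

```text
the job is handed in; nothing more can be done
None
```

I finished the job and handed it in at about 30 s on the robot's clock, but no verdict came back: the pipe is within 1–2 mm of the plate mark, both ribs stand on the centre line about 5 mm from it, the lid is thrown back, and the ring lies flat on the pipe (side camera under 1 mm off centre, a rougher top-view fix 2–5 mm in y).

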